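# Unlatch the filter lid of a bench dust extractor and push it off its seat

## Task

Open the filter bay of the small grey dust extractor on the jeweller's bench: press its snap tab fully down, so that the catch lets the lid go, then push the lid by its thumb ridge off its seat, right out from under the two side rails, until it lies flat on the blower end of the extractor with the whole filter uncovered. Only press and push with the fingertips: do not grip or lift the lid, and the other things on the bench stay where they are.

Things in the scene. Friction and masses are not known exactly. Their poses are not given: they have to be found in the camera images.
- extractor: grey bench dust extractor, fixed, 210 x 92 mm, 46 mm high to its flat deck, with a scoop sticking out 27 mm at its -y side. Origin at the middle of its underside; its x is the way the lid slides off, from the latch end (snap tab, x = -0.100) to the blower end (x = +0.106); z up. Two spring housings with pins, 55 mm above the bench, stand 21 to 33 mm either side of the tab's middle line
- seat (a point): middle of the lid's seat over the filter bay, on the deck, 46 mm above the bench, at extractor x = -0.030. The bay reaches 32 mm before and 28 mm beyond it. Side rails 36 to 46 mm either side of the middle line, 56 mm above the bench, overhang the lid's edges from 34 mm before to 26 mm beyond it, so that the seated lid can only slide
- end_stop (a point): middle of the near upper edge of the raised end stop at the blower end, extractor x = +0.096, 59 mm above the bench. Between the seat and the stop the deck is flat and level, with low guide rails at its sides; the stop keeps the lid from sliding off the end
- tab_pad (a point): middle of the top face of the snap tab's ribbed black thumb pad, at extractor x = -0.085, 64 mm above the bench; the pad is 23 mm (along extractor x) by 29 mm (across). It goes straight down
- snap_tab (a joint): travel of the snap tab in m: 0 up, 0.007 fully down. A spring returns it; it takes 2 N to start and up to about 6 N to the bottom. The catch lets the lid go at about 0.004; if the tab is then kept down for half a second, two spring pins move the lid 14 mm towards the blower end, past the catch, and the tab may be let up behind it
- filter_lid: dark grey filter lid, loose, about 0.1 kg, 72 (along its x, the sliding way) x 78 x 12 mm with a thumb ridge on top; origin at the centre of its underside, axes as the extractor's. Seated it is at extractor x = -0.030, after the release at about -0.016, against the end stop at +0.060; z = 0.046 throughout. It slides easily
- lid_ridge (a point): middle of the flat upright face of the lid's thumb ridge that looks to the latch end (push here, towards the blower end), 18 mm above the lid's underside and 17 mm behind its centre, 64 mm above the bench. The ridge is 50 mm wide across and 5 mm thick and stands from 12 to 24 mm above the lid's underside (58 to 70 mm above the bench)
- ridge_back: sloping back of the thumb ridge, towards the blower end, with a 4 mm web at each end of the ridge (57 mm over both); part of the lid, with the lid's origin and axes. The fingers have no business there
- motor_hanger: flexible-shaft motor hanging by the wall at the left (fixed): motor 100 mm thick, 0.39 to 0.6 m above the bench, its handpiece down to 80 mm above the bench. Origin under it at the handpiece's lower end. An arm that comes from the left must pass it on the robot's side
- spare_filter: new pleated filter panel in a card frame, 52 x 62 x 16 mm, lying flat; origin at the centre of its underside. A bystander
- brass_tin: round brass tin with a lid, 62 mm across, 23 mm high; origin at the centre of its underside. A bystander
- bur_dome: bur tub with a clear domed cover, 54 mm across, 70 mm high; origin at the centre of its underside. A bystander
- tweezers: steel tweezers lying flat, 9 x 105 x 5 mm, along their own y; origin at the centre of the underside. A bystander
- stone_box: small white box with a clear lid, 44 x 42 x 22 mm; origin at the centre of its underside. A bystander
- steel_punch: steel punch lying flat, 6 x 65 x 6 mm, along its own y; origin at the centre of its underside. A bystander

How it is judged:
By the outcome, as a careful person would: the job done as asked, in the order asked, and still so for the second after the job is handed in, with the robot touching nothing.
It also fails if it takes over 38 s, if anything falls off the work surface, if the arm or the gripper's body presses on something with over 40 N, if the wrist force passes 120 N, or if a joint passes its speed limit or range.

## Robot

A 7-joint arm with a two-finger parallel gripper is mounted at the origin on a cart in front of the work surface, level with it; the furniture and walls round the work are solid. World frame = base frame: x ahead of the robot, y to its left, z up, the work surface at z = 0. Lengths are in m, angles in rad, forces in N, time in s.
With the tool pointing down it reaches from about 0.4 to 0.9 m from the base axis. Payload 5.5 kg.
Tool frame: the origin (TCP) lies midway between the tips of the shut fingers; the grasp point (between the pads) lies 19 mm behind it; y points along the fingers, z is the direction in which the jaws open and shut, and the axes are right-handed (so a half turn about y gives the same grasp; the last joint's range is limited). The gripper opens to 92 mm and grips with 3 to 60 N. Pads are 19 mm wide; open, the fingers measure 130 mm over their backs; the gripper's body (75 mm by 190 mm) begins 47 mm behind the grasp point.
Start: joints at [1.477, 0.501, -0.427, 1.55, 0.221, 1.138, -0.21], TCP at [0.227, -0.609, 0.227] pointing down, gripper open.
Joint ranges: [-2.88, 2.88], [-0.31, 2.03], [-1.54, 1.56], [0.2, 2.42], [-1.41, 4.55], [0.19, 2.02], [-2.57, 2.57]. Speed limits (rad/s): [2.57, 2.57, 3.14, 3.14, 3.14, 3.14, 3.14].

## Interface

Orientations are given as a unit quaternion [w, x, y, z].
In Python, from workcell import * gives the robot as it stands.
- The arm moves only by the shell command python3 -m crank 'ROWS'. ROWS is JSON, a list of rows, each an object with "dp": the shift along the tool's x, y, z in mm, a list of three; "twist": the turn about the tool's y in rad; "claw": the finger opening in mm, from 0 to 91.8. A call has 1 to 8 rows; each row shifts and turns the pose as measured when the row begins, along the tool's axes as they then stand; what a row does not reach is not made up. A row lasts 1/12 s, in which the tool goes at most 41.7 mm and 7.16 degrees, less where a joint would pass 70% of its speed; a pose out of reach is approached as far as the arm can. A call with a gripper value outside its range is refused whole. The fingers move at their own pace and stop on an object; the grip force is fixed at half the most. Time passes only in rows, so rows that do not move let the fingers close. It gives the time, the measured TCP pose, the force and the opening at its end, in the units of the state.
- get_obs(): the state, without advancing time (a new reading comes with each control period).
- capture(name): name is "scene" or "side" or "wrist"; returns (picture, depth): 420x560x3 uint8, red, green, blue; 420x560 float32, m along the optical axis (not along the pixel's ray), 0 where there is no reading.
- get_calibration(name): a dict with "vertical_fov" (degrees; the focal length in pixels is half the picture's height over the tangent of half this angle, whatever the lens; pixels are square), "cx", "cy" (the principal point, pixels), "D" ([k1, k2, p1, p2, k3] as OpenCV has them; the pictures are not rectified), "position" and "rotation" of the camera in the world; the wrist camera has in their place "mount" (4x4, takes a point from camera to tool coordinates, whose origin is the TCP and whose axes are the tool frame's). Camera axes: x right, y down, z forward; pixel columns grow to the right and rows downward; lengths in m; the calibration is good to about 2 mm. A picture is of the moment at which its call begins: read the wrist's pose just before it. get_calibration takes no time and is no camera call.
- close_job(): hands the job in, once; it reports no verdict.
Trained networks look in the newest picture that a camera, given by its name, has taken for a name from the list of things; names that differ only in an ending like _2 or _b are one class to them, and where a whole thing is asked for, a point or a joint stands for the part that bears it (a point fixed in the world has none). Each returns a list of dicts, best first, with "confidence" (0 to 1); they miss things now and then, are a little off and sometimes report something else, mostly with a low value. They report only what shows in the picture. A call takes as long as a camera call.
- recognise(camera, name): "extent" ([left, top, right, bottom] as shares, 0 to 1, of the picture: columns of its width, rows of its height, round what is visible of it).
- pinpoint(camera, name): "position" ([row, column] as shares, 0 to 1, of the picture: columns of its width, rows of its height: a listed point, or the origin of a listed thing).
The state is a dict: "time": time; "joint_positions": joint angles; "qvel": joint speeds; "joint_efforts": joint torques, N m; "position": TCP position; "ee_rot": TCP orientation; "ft_force": force on the tool from outside, world axes, zero at the start; "wrist_torque": the same for the moment, N m; "finger_gap": finger opening in m.
Only numpy, scipy, OpenCV 4.12 (cv2) and the standard library are available. Lean on these libraries where they do the work, as an engineer would, in place of code of your own. Each camera call takes 0.05 s, during which the arm holds its last target.

## Working session

There is one attempt and no reset: what is moved stays moved. The work goes in short steps, Python scripts to look and compute and a shell command to move; the robot and the scene stay as the last step left them, time stands still between calls to the robot, and variables do not carry over. Pictures are saved under pics/ and viewed, and the job is handed in when it is done.

```bash
ls; mkdir -p pics
python3 - <<'E'
from workcell import *
import cv2
o=get_obs()
for k,v in o.items(): print(k,v)
for n in ("scene","side"):
    p,d=capture(n); cv2.imwrite(f"pics/{n}0.png",p[:,:,::-1]); 
    print(n,get_calibration(n))
    for t in ("tab_pad","lid_ridge","end_stop","seat","extractor","filter_lid","motor_hanger"):
        print(t,[(x['confidence'],x['position']) for x in pinpoint(n,t)][:2])
print(get_calibration("wrist"))
E
```

```text
pics
time 0.0
joint_positions [ 1.47719806  0.50186833 -0.42677254  1.55147035  0.22083164  1.13833088
 -0.21027012]
qvel [-1.42009921e-04 -2.62729953e-03  1.31283863e-04 -2.12010165e-03
  5.05714608e-05  8.31329316e-04 -2.11479140e-03]
joint_efforts [ 3.84611928e-05 -5.66588831e+01 -5.81600189e+00 -2.79111904e+01
 -6.85778609e-02  3.09184031e-02  1.61932776e-04]
position [ 0.22671286 -0.60840645  0.22565544]
ee_rot [ 0.12539164 -0.12562621  0.69658071 -0.69517645]
ft_force [-0.23968749  0.16992911  0.60191739]
wrist_torque [-0.01418826 -0.01939438 -0.00512505]
finger_gap 0.09175052518530867
scene {'vertical_fov': 43.742735903870376, 'cx': 274.64263077944815, 'cy': 209.72945845416797, 'D': array([-0.13437842,  0.        ,  0.        ,  0.        ,  0.        ]), 'position': array([-0.09895259,  0.47219437,  0.98571244]), 'rotation': array([ 0.19364653, -0.47094517,  0.79565062, -0.32810327])}
tab_pad [(0.67, [0.6, 0.4284]), (0.58, [0.5045, 0.7068])]
lid_ridge [(0.85, [0.5621, 0.4477])]
end_stop [(0.71, [0.5033, 0.5152])]
seat [(0.68, [0.579, 0.4523])]
extractor [(0.66, [0.5807, 0.467
[... 428 characters left out ...]
718])]
end_stop [(0.87, [0.5381, 0.5325]), (0.43, [0.484, 0.4796])]
seat [(0.92, [0.4938, 0.4827])]
extractor [(0.88, [0.5452, 0.4938])]
filter_lid [(0.84, [0.4924, 0.483])]
motor_hanger []
{'vertical_fov': 63.38096488839088, 'cx': 279.8809935551467, 'cy': 209.3752792207103, 'D': array([-0.0671564,  0.       ,  0.       ,  0.       ,  0.       ]), 'mount': array([[-1.20601342e-03,  9.57650391e-01,  2.87931023e-01,
        -7.70713427e-02],
       [-3.15545136e-04, -2.87931582e-01,  9.57650930e-01,
        -1.57716843e-01],
       [ 9.99999223e-01,  1.06408464e-03,  6.49431275e-04,
         4.15312236e-04],
       [ 0.00000000e+00,  0.00000000e+00,  0.00000000e+00,
         1.00000000e+00]])}
```

View pics/scene0.png

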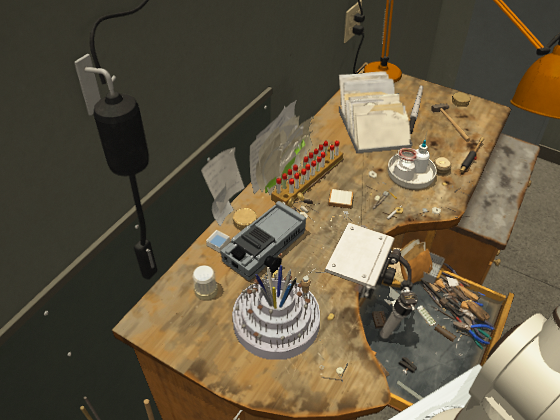

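View pics/side0.png

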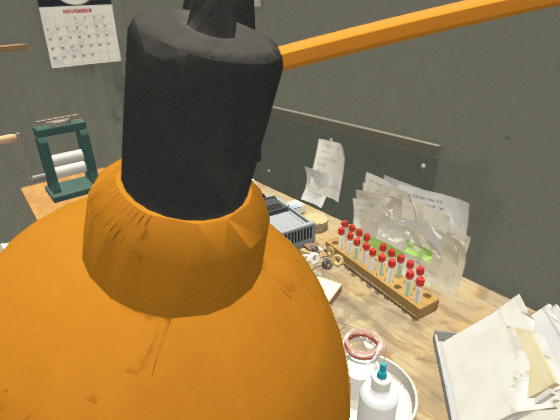

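The scene view shows the extractor at about (262,240), with the tab end lower left and the blower end upper right. The bur stand is at (275,315), close in front, and the hanger's handpiece is at (147,260). The lamp fills most of the side view.

```bash
cat > h.py <<'E'
from workcell import *
import numpy as np, cv2
from scipy.spatial.transform import Rotation as R
def q2R(q): return R.from_quat([q[1],q[2],q[3],q[0]]).as_matrix()
def cam(n,o=None):
    c=get_calibration(n); f=210/np.tan(np.radians(c['vertical_fov']/2))
    K=np.array([[f,0,c['cx']],[0,f,c['cy']],[0,0,1]])
    if n=='wrist':
        Rt=q2R(o['ee_rot']); m=c['mount']; Rc=Rt@m[:3,:3]; t=Rt@m[:3,3]+o['position']
    else: Rc=q2R(c['rotation']); t=np.array(c['position'])
    return K,c['D'],Rc,t
def ray(C,u,v):
    K,D,Rc,t=C; p=cv2.undistortPoints(np.array([[[u,v]]],float),K,D)[0,0]
    return Rc@np.array([p[0],p[1],1.])
def at_z(C,u,v,z):
    r=ray(C,u,v); return C[3]+r*(z-C[3][2])/r[2]
def at_d(C,u,v,d): return C[3]+ray(C,u,v)*d
def proj(C,P):
    K,D,Rc,t=C; rv=cv2.Rodrigues(Rc.T)[0]
    return cv2.projectPoints(np.atleast_2d(P).astype(float),rv,-Rc.T@t,K,D)[0][:,0]
def cloud(C,d):
    h,w=d.shape; uu,vv=np.meshgrid(np.arange(w),np.arange(h))
    p=cv2.undistortPoints(np.stack([uu,vv],-1).reshape(-1,1,2).astype(float),C[0],C[1])[:,0]
    X=np.c_[p,np.ones(len(p))]*d.reshape(-1,1)
    return (X@C[2].T+C[3]).reshape(h,w,3)
E
python3 - <<'E'
from h import *
np.set_printoptions(precision=4,suppress=True)
C=cam('scene'); p,d=capture('scene')
Z=dict(tab_pad=.064,lid_ridge=.064,end_stop=.059,seat=.046,extractor=0,filter_lid=.046,motor_hanger=.08,brass_tin=0,bur_dome=0,stone_box=0,spare_filter=0,tweezers=0,steel_punch=0)
for t,z in Z.items():
    for x in pinpoint('scene',t)[:2]:
        v,u=x['position'][0]*420,x['position'][1]*560
        print(t,x['confidence'],round(u),round(v),at_z(C,u,v,z),at_d(C,u,v,d[int(v),int(u)]) )
X=cloud(C,d); np.save('X.npy',X)
big=cv2.resize(p[180:360,180:340,::-1],None,fx=3.3,fy=3.3,interpolation=cv2.INTER_CUBIC)
cv2.imwrite('pics/crop.png',big)
o=get_obs();print(q2R(o['ee_rot']))
Cw=cam('wrist',o);p,d=capture('wrist');cv2.imwrite('pics/w0.png',p[:,:,::-1])
E
```

```text
tab_pad 0.44 239 253 [0.6198 0.1705 0.064 ] [0.6217 0.1697 0.0615]
lid_ridge 0.81 249 238 [0.6497 0.1279 0.064 ] [0.6539 0.126  0.0588]
lid_ridge 0.68 381 196 [ 0.6149 -0.2314  0.064 ] [ 0.6621 -0.2779  0.0031]
end_stop 0.82 289 210 [ 0.6895 -0.0028  0.059 ] [ 0.6895 -0.0028  0.059 ]
end_stop 0.74 253 244 [0.6314 0.127  0.059 ] [0.6251 0.1299 0.067 ]
seat 0.63 253 241 [0.6519 0.1179 0.046 ] [0.6403 0.1234 0.0605]
extractor 0.71 262 245 [0.6654 0.0871 0.    ] [0.6193 0.1103 0.0595]
filter_lid 0.89 256 240 [0.6483 0.1105 0.046 ] [0.6397 0.1147 0.0568]
motor_hanger 0.37 240 250 [0.6133 0.1697 0.08  ] [0.6248 0.1648 0.0654]
brass_tin 0.62 256 243 [0.6788 0.0983 0.    ] [0.6248 0.1243 0.0684]
brass_tin 0.54 247 224 [0.7476 0.0884 0.    ] [0.7258 0.0983 0.0254]
bur_dome 0.77 207 287 [0.6112 0.26   0.    ] [0.578  0.2699 0.046 ]
stone_box 0.6 220 247 [ 0.7095  0.1834 -0.    ] [0.6956 0.1883 0.0169]
tweezers 0.53 382 196 [ 0.663 -0.283  0.   ] [ 0.6646 -0.2845 -0.002 ]
steel_punch 0.44 395 212 [ 0.5966 -0.2767  0.    ] [ 0.5943 -0.2742  0.0033]
steel_punch 0.19 238 250 [0.6798 0.1475 0.    ] [0.631  0.1678 0.0617]
[[-0.937   0.0001  0.3493]
 [-0.3493  0.0001 -0.937 ]
 [-0.0001 -1.     -0.    ]]
```

View pics/crop.png

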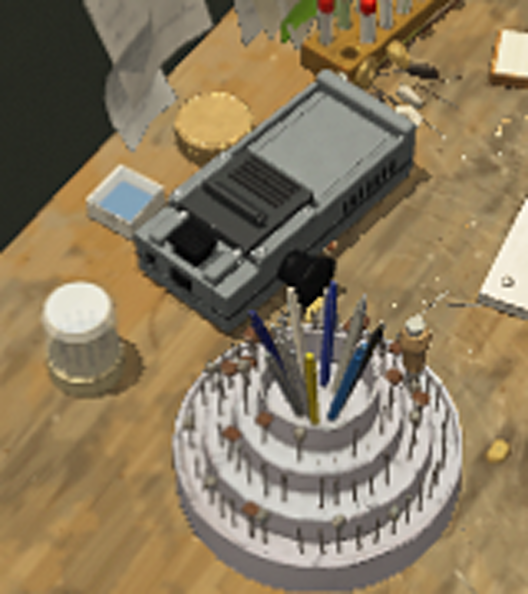

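View pics/w0.png

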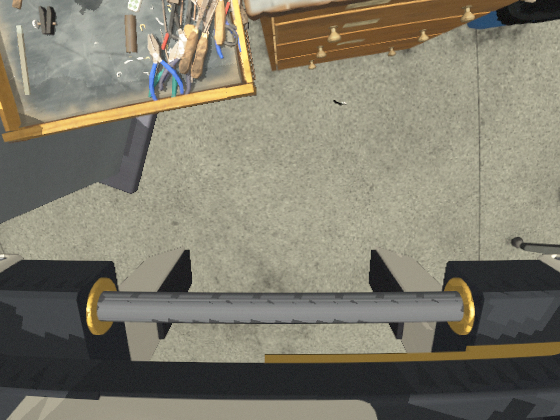

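Run:
```python
from h import *
np.set_printoptions(precision=4,suppress=True)
X=np.load('X.npy')
# height map
g=X.reshape(-1,3); ok=(g[:,2]>-.1)&(g[:,2]<1.0)&(g[:,0]>0)&(g[:,0]<1.1)&(abs(g[:,1])<.8); g=g[ok]
xs=np.arange(0,1.1,.05); ys=np.arange(.5,-.75,-.05)
print('rows x, cols y', ' '.join(f'{y:4.2f}' for y in ys))
for x in xs:
    print(f'{x:.2f}',' '.join((lambda s:f'{int(1000*s.max()):4d}' if len(s) else '   .')(g[(abs(g[:,0]-x)<.025)&(abs(g[:,1]-y)<.025)][:,2]) for y in ys))
for (u,v) in [(147,262),(122,130),(147,240),(275,310),(268,268),(290,270),(265,300),(535,90),(500,400)]:
    print(u,v,X[v,u])
# extractor fit: points z .040-.075 near
m=(X[...,2]>.036)&(X[...,2]<.075)&(np.hypot(X[...,0]-.655,X[...,1]-.087)<.14)
vv,uu=np.nonzero(m); print(len(vv))
P=X[m]
x0=np.array([.655,.087,-1.19])
def loc(p,P):
    c,s=np.cos(p[2]),np.sin(p[2]); d=P[:,:2]-p[:2]
    return np.c_[d@[c,s],d@[-s,c]]
for a in np.radians([-72,-70,-69,-68,-67,-66,-65,-64]):
    L=loc([.655,.087,a],P); zd=(P[:,2]>.04)
    L=L[(abs(L[:,0])<.125)&(abs(L[:,1])<.07)]
    print(np.degrees(a),[np.percentile(L[:,i],q) for i in (0,1) for q in (0.5,2,98,99.5)])
```

```text
rows x, cols y 0.50 0.45 0.40 0.35 0.30 0.25 0.20 0.15 0.10 0.05 0.00 -0.05 -0.10 -0.15 -0.20 -0.25 -0.30 -0.35 -0.40 -0.45 -0.50 -0.55 -0.60 -0.65 -0.70
0.00    .    .    .    .    .    .    .    .    .  400  442    .    .    .    .    .    .    .    .    .    .    .    .    .    .
0.05    .    .    .    .    .    .    .    .    .  408  445  441    .    .    .    .    .    .    .    .    .    .    .    .    .
0.10    .    .    .    .    .    .    .    .    .    1   16   14    4    .    .    .    .    .    .    .    .    .    .    .    .
0.15    .    .    .    .    .    .    .    .    1    4    5    5    4    4    .    .    .    .    .    .    .    .    .    .    .
0.20    .    .    .    .    .    .    2    2    3    3    .    .    .    .    .    .    .    .    .    .    .    .    .    .    .
0.25    .    .    .    .   -1    3    3    3    4    3    .    .    .    .    .    .    .    .    .    .    .    .    .    .    .
0.30    .    .    .  -43    4    4    3    6    6    2    2    .    .    .    .    .    .    .    .    .    .    .    .    .    .
0.35    .    .    .    4    4   16  
[... 3701 characters left out ...]
69975518367866), np.float64(-0.06781172768332783), np.float64(-0.053043337369727286), np.float64(0.046589244683313484), np.float64(0.04995674889788881)]
-65.0 [np.float64(-0.10568756335177365), np.float64(-0.10307916036078939), np.float64(0.09915703272042278), np.float64(0.10377365527976586), np.float64(-0.06699221328180863), np.float64(-0.05408459660407315), np.float64(0.04741501012545273), np.float64(0.05131130268639179)]
-64.0 [np.float64(-0.10590501483455723), np.float64(-0.10307262564587201), np.float64(0.09892850691667328), np.float64(0.104117894947684), np.float64(-0.06611455044663296), np.float64(-0.05551801833255586), np.float64(0.04823019233414403), np.float64(0.05269647930108397)]
```

Fit: the extractor's centre is about (0.655, 0.087), with its x axis at about -69.7°. The tool's z already points that way, so no turn is needed. I'll shut the fingers and move off away from the lamp first.

```bash
python3 -m crank '[{"dp":[0,-8,-37],"twist":0,"claw":0},{"dp":[0,-8,-37],"twist":0,"claw":0},{"dp":[0,-8,-37],"twist":0,"claw":0},{"dp":[-10,-8,-37],"twist":0,"claw":0}]'
python3 - <<'E'
from h import *
X=np.load('X.npy').reshape(-1,3)
e=np.array([[.349,-.937],[.937,.349]])
L=(X[:,:2]-[.655,.087])@e.T
for y0,y1 in [(-.25,-.15),(-.15,-.13),(-.13,-.11),(-.11,-.09),(-.09,-.07),(-.07,-.047),(.047,.07),(.07,.09),(.09,.11),(.11,.13),(.13,.15),(.15,.17)]:
    r=[]
    for x0 in np.arange(-.25,.2,.05):
        s=(L[:,1]>y0)&(L[:,1]<y1)&(L[:,0]>x0)&(L[:,0]<x0+.05)&(X[:,2]<.9)
        r.append(int(1000*X[s,2].max()) if s.any() else -1)
    print(y0,y1,r)
E
```

```text
time: 1.88
position: [0.1831, -0.467, 0.2524]
ee_rot: [0.125, -0.123, 0.699, -0.694]
ft_force: [-0.4, 0.2, 0.2]
finger_gap: 0.0698
-0.25 -0.15 [101, 185, 173, 140, 4, 18, 18, 18, 18]
-0.15 -0.13 [91, 172, 161, 92, 2, 3, 14, 16, 19]
-0.13 -0.11 [61, 167, 154, 78, 6, 3, 4, 14, 16]
-0.11 -0.09 [72, 93, 96, 72, 4, 3, 2, 4, 4]
-0.09 -0.07 [2, 68, 61, 43, 45, 3, 3, 2, 3]
-0.07 -0.047 [5, 2, 1, 42, 46, 54, 59, 4, 4]
0.047 0.07 [537, 1, 41, 53, 54, 51, -1, 29, 75]
0.07 0.09 [535, 2, 3, 27, 24, 27, 25, 74, 78]
0.09 0.11 [3, 2, 3, 26, 52, 28, 27, 30, 74]
0.11 0.13 [677, 634, 3, 86, 129, 126, 23, 120, 47]
0.13 0.15 [677, 658, 638, 248, 172, 161, 205, 142, 146]
0.15 0.17 [-1, 602, 636, 618, 599, 496, 239, 158, 156]
```

```bash
python3 -m crank '[{"dp":[-33,0,-23],"twist":0,"claw":0},{"dp":[-33,0,-23],"twist":0,"claw":0},{"dp":[-33,0,-23],"twist":0,"claw":0},{"dp":[-33,0,-23],"twist":0,"claw":0},{"dp":[-33,0,-23],"twist":0,"claw":0},{"dp":[-33,0,-23],"twist":0,"claw":0},{"dp":[-33,0,-23],"twist":0,"claw":0},{"dp":[-33,0,-23],"twist":0,"claw":0}]'
```

```text
time: 2.55
position: [0.3668, -0.1956, 0.2564]
ee_rot: [-0.117, 0.118, -0.696, 0.699]
ft_force: [1.0, -0.5, -0.7]
finger_gap: 0.0163
```

```bash
python3 -m crank '[{"dp":[-34,0,-20],"twist":0,"claw":0},{"dp":[-34,0,-20],"twist":0,"claw":0},{"dp":[-34,0,-20],"twist":0,"claw":0},{"dp":[-34,0,-20],"twist":0,"claw":0},{"dp":[-34,0,-20],"twist":0,"claw":0},{"dp":[-34,0,-20],"twist":0,"claw":0},{"dp":[-34,0,-20],"twist":0,"claw":0},{"dp":[-34,0,-20],"twist":0,"claw":0}]' && python3 -m crank '[{"dp":[-34,0,-20],"twist":0,"claw":0},{"dp":[-30,0,-20],"twist":0,"claw":0},{"dp":[0,0,-10],"twist":0,"claw":0},{"dp":[0,0,0],"twist":0,"claw":0}]'
cat > wl.py <<'E'
from h import *
import sys
np.set_printoptions(precision=4,suppress=True)
o=get_obs(); C=cam('wrist',o); p,d=capture('wrist'); n=sys.argv[1]
cv2.imwrite(f'pics/{n}.png',p[:,:,::-1]); np.savez(f'{n}.npz',X=cloud(C,d),p=p)
Rt=q2R(o['ee_rot']); print(o['time'],o['position'],o['ft_force'],Rt[:,2])
e=np.array([[.349,-.937],[.937,.349]])
print('tcp ext',e@(o['position'][:2]-[.655,.087]))
for t,z in dict(tab_pad=.064,lid_ridge=.064,end_stop=.059,seat=.046,filter_lid=.046).items():
    for x in pinpoint('wrist',t)[:1]:
        v,u=x['position'][0]*420,x['position'][1]*560
        P=at_z(C,u,v,z); print(t,x['confidence'],round(u),round(v),P,'ext',e@(P[:2]-[.655,.087]),'tool',1000*Rt.T@(P-o['position']))
E
python3 wl.py w1
```

```text
time: 3.22
position: [0.5797, 0.0567, 0.2573]
ee_rot: [-0.117, 0.115, -0.692, 0.703]
ft_force: [0.1, -1.1, 0.2]
finger_gap: 0.0006
time: 3.55
position: [0.6287, 0.1379, 0.2547]
ee_rot: [-0.12, 0.117, -0.694, 0.7]
ft_force: [-0.2, 0.2, -0.4]
finger_gap: 0.0008
3.55 [0.6287 0.1379 0.2547] [-0.1758  0.2026 -0.4249] [ 0.33   -0.944   0.0083]
tcp ext [-0.0569 -0.0068]
tab_pad 0.81 250 181 [0.6227 0.1667 0.064 ] ext [-0.086  -0.0025] tool [ -3.2742 190.4406 -30.7475]
lid_ridge 0.62 284 178 [0.6373 0.1336 0.064 ] ext [-0.0498 -0.0003] tool [ -6.135  190.747    5.3592]
end_stop 0.57 416 176 [0.6851 0.0006 0.059 ] ext [ 0.0915 -0.0019] tool [ -7.381  196.9202 146.6352]
filter_lid 0.62 301 172 [0.6464 0.1171 0.046 ] ext [-0.0312  0.0024] tool [ -9.2267 208.9083  23.7887]
```

View pics/w1.png

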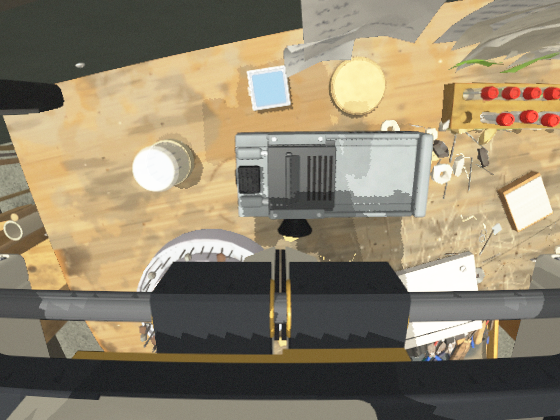

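The wrist view shows the extractor level in the picture (236–432, 132–216): pad at (250,180), ridge at (290,177), stop at (425,175). The networks agree with the fit to 3 mm. Next I'll check the finger shape from the depth.

Run:
```python
from h import *
np.set_printoptions(precision=1,suppress=True)
o=get_obs(); C=cam('wrist',o); z=np.load('w1.npz'); X=z['X']
T=(X-o['position'])@q2R(o['ee_rot'])*1000
print(proj(C,o['position'][None]))
for u in (200,260,270,274,278,280,284,288,300,360):
  for v in (255,265,280,300,320,340,350): print(u,v,T[v,u],end=' | ')
  print()
# finger points: tool y near tip
m=(T[...,1]<5)&(T[...,1]>-60)&(abs(T[...,0])<40)
for a in range(-60,5,5):
    s=m&(T[...,1]>=a)&(T[...,1]<a+5)
    if s.any(): print(a,s.sum(),'x',T[s][:,0].min(),T[s][:,0].max(),'z',T[s][:,2].min(),T[s][:,2].max())
# extractor pts: fit
P=X.reshape(-1,3); e=np.array([[.349,-.937],[.937,.349]]); L=(P[:,:2]-[.655,.087])@e.T
s=(P[:,2]>.04)&(P[:,2]<.075)&(abs(L[:,0])<.12)&(abs(L[:,1])<.055)
Q=P[s][:,:2].astype(np.float32)
(c,wh,a)=cv2.minAreaRect(Q*1000); print(c,wh,a)
s2=s&(P[:,2]>.0605); l=L[s2]*1000; zz=P[s2][:,2]*1000
for x0 in range(-110,110,5):
    k=(l[:,0]>=x0)&(l[:,0]<x0+5)
    if k.sum()>3: print(x0,k.sum(),l[k,1].min(),l[k,1].max(),zz[k].mean())
```

```text
[[278.8 265.1]]
200 255 [  89.   209.9 -101. ] | 200 265 [-37.1 -72.6 -28.5] | 200 280 [-36.9 -80.8 -26.6] | 200 300 [-36.5 -89.3 -24.7] | 200 320 [-30.5 -88.4 -25.3] | 200 340 [-24.3 -87.8 -25.9] | 200 350 [-22.4 -89.1 -25.7] | 
260 255 [-11.7  -9.6 -16. ] | 260 265 [-36.9 -71.7 -12.1] | 260 280 [-36.9 -80.3 -11.5] | 260 300 [-36.9 -89.5 -11. ] | 260 320 [-30.7 -88.3 -11.1] | 260 340 [-25.4 -88.7 -11.1] | 260 350 [-22.4 -88.7 -11.2] | 
270 255 [-11.4  -8.9 -11.3] | 270 265 [ -78.7 -157.    -6.6] | 270 280 [-35.2 -77.1  -9.1] | 270 300 [-33.7 -84.3  -8.9] | 270 320 [-28.7 -85.5  -8.8] | 270 340 [-19.2 -80.8  -9. ] | 270 350 [-16.9 -82.   -9. ] | 
274 255 [-11.5  -9.   -9.4] | 274 265 [-10.3 -17.2  -9.2] | 274 280 [-10.6 -31.8  -8.9] | 274 300 [-31.3 -80.4  -8. ] | 274 320 [-26.  -81.6  -7.9] | 274 340 [  7.9 -46.   -8.5] | 274 350 [260.  254.5 -13.8] | 
278 255 [-10.7  -7.1  -7.5] | 278 265 [-10.1 -16.8  -7.4] | 278 280 [-10.2 -31.   -7.3] | 278 300 [-30.7 -79.5  -7. ] | 278 320 [-26.1 -81.7  -6.9] | 278 340 [  8.2 -45.7  -7. ] | 278 350 [261.2 256.   -7.9] | 
280 255 [-10.2  -5.9  -
[... 2003 characters left out ...]
781
0 12 x -11.819721473994052 -9.559935257591167 z -10.595330702372708 -1.5752158339145859
(653.8549194335938, 84.78565216064453) (92.75817108154297, 210.44384765625) 19.97693634033203
-100 104 -15.204650738011697 13.11437677562771 63.69048567755786
-95 135 -15.604855964673025 13.241759485421904 63.9849922488145
-90 133 -15.685557680387836 13.09005636433377 63.93269849392128
-85 135 -15.842238867675704 13.028924215477389 63.89769647762417
-80 102 -15.619720793651364 12.850641300083081 63.44042268902844
-50 241 -30.022206875351657 26.74413351362627 68.89327396852677
-45 211 -29.786056133378306 26.791195255463546 65.3939216347574
-40 126 -25.69790487560279 23.266277985081814 62.01011631721139
```

```bash
cat > mv.py <<'E'
from h import *
import sys
np.set_printoptions(precision=4,suppress=True)
o=get_obs(); Rt=q2R(o['ee_rot']); c=np.array([.6542,.0855]); a=np.radians(-69.9)
e=np.array([[np.cos(a),np.sin(a)],[-np.sin(a),np.cos(a)]])
print(o['time'],o['position'],'ext',e@(o['position'][:2]-c),'ft',o['ft_force'],'q',o['joint_positions'],'gap',o['finger_gap'])
print('yaw z rel',np.degrees(np.arctan2(Rt[1,2],Rt[0,2])-a),'tilt',Rt[:,1])
if len(sys.argv)>3:
    t=np.array(list(map(float,sys.argv[1:4]))); P=np.r_[c+e.T@t[:2],t[2]]
    print('dp',1000*Rt.T@(P-o['position']))
E
python3 mv.py -.086 -.001 .085
```

```text
3.85 [0.6296 0.1307 0.2554] ext [-0.0509 -0.0076] ft [-0.4689  0.5076 -0.152 ] q [ 0.3353  0.566  -0.8596  1.5326  0.4568  1.2483 -1.8365] gap 0.00041631275288781596
yaw z rel -1.3083129897644317 tilt [ 0.0069 -0.0114 -0.9999]
dp [ -5.3072 169.9861 -37.4475]
```

```bash
python3 -m crank '[{"dp":[-2,20,-13],"twist":0,"claw":0},{"dp":[-2,30,-13],"twist":0,"claw":0},{"dp":[-1,34,-11],"twist":0,"claw":0},{"dp":[0,34,0],"twist":0,"claw":0},{"dp":[0,30,0],"twist":0,"claw":0},{"dp":[0,10,0],"twist":0,"claw":0},{"dp":[0,0,0],"twist":0,"claw":0}]'; python3 wl.py w2; python3 mv.py -.086 -.001 .066
```

```text
time: 4.43
position: [0.6295, 0.1514, 0.0984]
ee_rot: [-0.115, 0.102, -0.691, 0.706]
ft_force: [-1.0, 0.1, 0.5]
finger_gap: 0.0007
4.4333 [0.6295 0.1514 0.0984] [-1.0113  0.0999  0.519 ] [ 0.303  -0.9527  0.0231]
tcp ext [-0.0693 -0.0014]
tab_pad 0.78 249 241 [0.6241 0.1676 0.064 ] ext [-0.0863 -0.0009] tool [  0.7744  34.0091 -17.8684]
lid_ridge 0.84 310 239 [0.6364 0.1332 0.064 ] ext [-0.0497 -0.0013] tool [-0.5351 34.8731 18.7056]
end_stop 0.61 525 223 [0.6857 0.0007 0.059 ] ext [ 0.0916 -0.0013] tool [ -7.2913  43.2295 159.6877]
filter_lid 0.6 334 225 [0.6445 0.1168 0.046 ] ext [-0.0316  0.0005] tool [-3.0112 53.3227 36.3567]
4.7333 [0.6323 0.1542 0.1028] ext [-0.0721  0.003 ] ft [-0.2025 -0.0232 -0.3831] q [ 0.2318  0.7189 -0.7567  1.6581  0.6037  0.9867 -2.0003] gap 0.00013878152653239807
yaw z rel -2.390471052724509 tilt [ 0.0275 -0.015  -0.9995]
dp [  5.4088  36.3521 -14.5805]
```

View pics/w2.png

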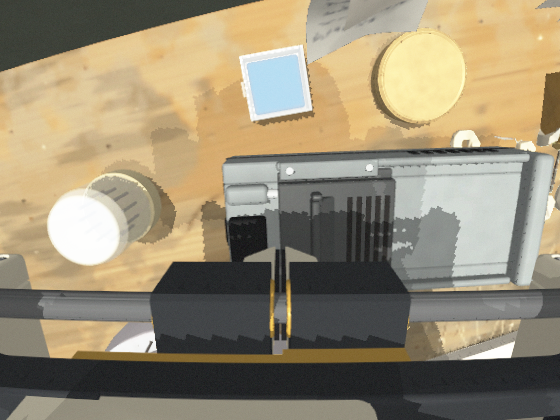

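The pad is at (248,238), left of and below the finger, and the ridge is at (316,225). The pose has drifted slightly, so I'm using slow small steps onto the pad.

```bash
python3 -m crank '[{"dp":[3,5,-7],"twist":-0.02,"claw":0},{"dp":[2,5,-7],"twist":-0.02,"claw":0},{"dp":[0,8,-1],"twist":0,"claw":0},{"dp":[0,8,0],"twist":0,"claw":0},{"dp":[0,0,0],"twist":0,"claw":0}]'; python3 mv.py -.086 -.001 .066
```

```text
time: 5.15
position: [0.6249, 0.1696, 0.0784]
ee_rot: [-0.136, 0.114, -0.689, 0.703]
ft_force: [-0.3, -0.6, -0.3]
finger_gap: 0.0004
5.15 [0.6249 0.1696 0.0784] ext [-0.0891  0.0013] ft [-0.3125 -0.5629 -0.3213] q [ 0.2026  0.7429 -0.7468  1.6852  0.6393  0.9403 -2.0104] gap 0.0003544150721176273
yaw z rel 0.2133336951456806 tilt [ 0.0346 -0.0133 -0.9993]
dp [ 2.7029 12.4258  2.75  ]
```

```bash
python3 -m crank '[{"dp":[1,5,1],"twist":0,"claw":0},{"dp":[1,5,1],"twist":0,"claw":0},{"dp":[0,5,0],"twist":0,"claw":0},{"dp":[0,4,0],"twist":0,"claw":0},{"dp":[0,3,0],"twist":0,"claw":0}]'; python3 mv.py -.086 -.001 .057
```

```text
time: 5.57
position: [0.6244, 0.1681, 0.056]
ee_rot: [-0.136, 0.114, -0.689, 0.702]
ft_force: [-10.9, -3.5, 34.3]
finger_gap: 0.0004
5.5667 [0.6244 0.1681 0.056 ] ext [-0.0878  0.0005] ft [-10.8979  -3.4813  34.3075] q [ 0.1936  0.7697 -0.7283  1.6961  0.6633  0.9057 -2.0259] gap 0.0004002223759690841
yaw z rel 0.2403660288590374 tilt [ 0.0347 -0.0125 -0.9993]
dp [ 1.4398 -1.0186  1.8467]
```

```bash
python3 -m crank '[{"dp":[0,0,0],"twist":0,"claw":0},{"dp":[0,0,0],"twist":0,"claw":0},{"dp":[0,0.5,0],"twist":0,"claw":0},{"dp":[0,0.5,0],"twist":0,"claw":0},{"dp":[0,0.5,0],"twist":0,"claw":0},{"dp":[0,0.5,0],"twist":0,"claw":0},{"dp":[0,0.5,0],"twist":0,"claw":0},{"dp":[0,0.5,0],"twist":0,"claw":0}]'; python3 wl.py w3;  python3 mv.py -.086 -.001 .057
```

```text
time: 6.23
position: [0.6243, 0.1676, 0.0572]
ee_rot: [-0.135, 0.114, -0.688, 0.704]
ft_force: [-2.9, -0.8, 8.4]
finger_gap: 0.0008
6.2333 [0.6243 0.1676 0.0572] [-2.8821 -0.8364  8.438 ] [ 0.3463 -0.9377  0.0276]
tcp ext [-0.0862 -0.0007]
tab_pad 0.16 466 85 [0.7354 0.1203 0.064 ] ext [-0.0031  0.087 ] tool [-87.9758  -2.1964  82.9964]
lid_ridge 0.84 379 269 [0.6416 0.121  0.064 ] ext [-0.0365 -0.0007] tool [-0.2331 -5.4365 49.8942]
filter_lid 0.77 401 253 [0.6485 0.1043 0.046 ] ext [-0.0185 -0.    ] tool [-0.5163 13.0678 67.383 ]
6.5333 [0.6243 0.1676 0.0572] ext [-0.0874  0.0001] ft [-3.1486 -0.7246  8.995 ] q [ 0.191   0.7675 -0.7268  1.6952  0.6633  0.9099 -2.0282] gap 0.0006224179602238263
yaw z rel 0.16867194718697134 tilt [ 0.0344 -0.0167 -0.9993]
dp [1.1034 0.1762 1.3612]
```

View pics/w3.png

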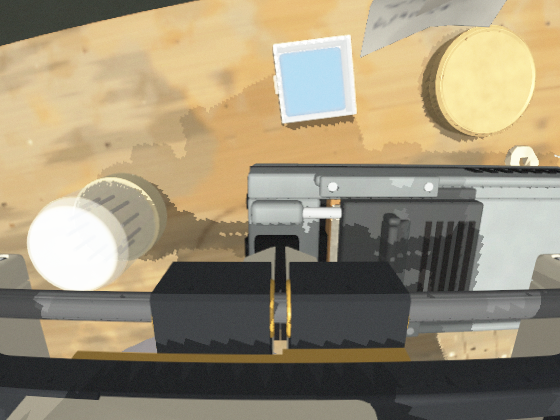

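The lid's rear edge has moved to column 340, leaving a brown strip of filter at (333,230). The ridge is now 13 mm further on, so the catch is released. Next: raise, turn 90° so the fingers' flat side faces the ridge, and come down behind it.

```bash
python3 -m crank '[{"dp":[0,-15,0],"twist":0,"claw":0},{"dp":[0,-28,0],"twist":0,"claw":0},{"dp":[0,-28,0],"twist":0,"claw":0},{"dp":[0,-28,0],"twist":0,"claw":0},{"dp":[0,-5,0],"twist":0.12,"claw":0},{"dp":[0,0,0],"twist":0.12,"claw":0},{"dp":[0,0,0],"twist":0.12,"claw":0},{"dp":[0,0,0],"twist":0.12,"claw":0}]';python3 mv.py -.06 -.001 .09
```

```text
time: 7.2
position: [0.6223, 0.1687, 0.1682]
ee_rot: [0.037, -0.063, -0.701, 0.709]
ft_force: [0.6, 0.3, -0.9]
finger_gap: 0.0005
7.2 [0.6223 0.1687 0.1682] ext [-0.0891 -0.0014] ft [ 0.5639  0.2541 -0.9023] q [ 0.1837  0.599  -0.7098  1.6413  0.4717  1.0447 -2.3853] gap 0.00048617274423512914
yaw z rel -28.212704519955814 tilt [ 0.0362 -0.0138 -0.9993]
dp [-11.1356  78.9189  24.8221]
```

Joint 7 went down towards its limit, so I'm turning the other way, to +90°.

```bash
python3 -m crank '[{"dp":[0,0,2],"twist":-0.12,"claw":0},{"dp":[0,0,2],"twist":-0.12,"claw":0},{"dp":[0,0,2],"twist":-0.12,"claw":0},{"dp":[0,0,2],"twist":-0.12,"claw":0},{"dp":[0,0,2],"twist":-0.12,"claw":0},{"dp":[0,0,2],"twist":-0.12,"claw":0},{"dp":[0,0,2],"twist":-0.12,"claw":0},{"dp":[0,0,2],"twist":-0.12,"claw":0}]';python3 mv.py -.06 -.001 .09
```

```text
time: 7.87
position: [0.6291, 0.1534, 0.1742]
ee_rot: [-0.301, 0.277, -0.634, 0.656]
ft_force: [-0.4, 0.6, -0.1]
finger_gap: 0.0005
7.8667 [0.6291 0.1534 0.1742] ext [-0.0723 -0.0002] ft [-0.3903  0.6192 -0.1472] q [ 0.3371  0.6708 -0.9222  1.633   0.6235  1.1105 -1.4832] gap 0.0004525750678481807
yaw z rel 28.09748578092976 tilt [ 0.0443 -0.0142 -0.9989]
dp [ 8.1032 84.4117  6.9177]
```

```bash
python3 -m crank '[{"dp":[0,0,0],"twist":-0.12,"claw":0},{"dp":[0,0,0],"twist":-0.12,"claw":0},{"dp":[0,0,0],"twist":-0.12,"claw":0},{"dp":[0,0,0],"twist":-0.12,"claw":0},{"dp":[0,0,0],"twist":-0.12,"claw":0},{"dp":[0,0,0],"twist":-0.12,"claw":0},{"dp":[0,0,0],"twist":-0.12,"claw":0},{"dp":[0,0,0],"twist":-0.12,"claw":0}]' ; python3 -m crank '[{"dp":[0,0,0],"twist":-0.08,"claw":0},{"dp":[0,0,0],"twist":0,"claw":0}]'; python3 wl.py w4; python3 mv.py -.055 -.001 .09
```

```text
time: 8.53
position: [0.6321, 0.1498, 0.1773]
ee_rot: [0.569, -0.556, 0.411, -0.445]
ft_force: [-0.2, 0.4, 1.3]
finger_gap: 0.0008
time: 8.7
position: [0.6326, 0.1489, 0.1776]
ee_rot: [0.587, -0.575, 0.386, -0.42]
ft_force: [0.1, 1.1, -0.6]
finger_gap: 0.0002
8.7 [0.6326 0.1489 0.1776] [ 0.139   1.0545 -0.565 ] [0.9353 0.3515 0.0405]
tcp ext [-0.0658  0.0006]
tab_pad 0.78 273 175 [0.6237 0.1684 0.064 ] ext [-0.0872 -0.0009] tool [-24.8082 112.7514  -6.1037]
lid_ridge 0.66 271 235 [0.6395 0.1191 0.064 ] ext [-0.0354 -0.0033] tool [ 26.8995 114.218   -8.6507]
filter_lid 0.95 272 243 [0.646  0.1051 0.046 ] ext [-0.0201 -0.0021] tool [ 41.7342 132.7089  -8.2228]
9.0 [0.6325 0.1493 0.1778] ext [-0.0674  0.0015] ft [-0.3012 -1.0204  0.0673] q [ 0.4512  0.7825 -1.1397  1.6252  0.7964  1.2103 -0.5051] gap 0.000515310596452486
yaw z rel 90.27248414533626 tilt [ 0.0491 -0.0148 -0.9987]
dp [ 9.6384 87.9235 -6.1804]
```

View pics/w4.png

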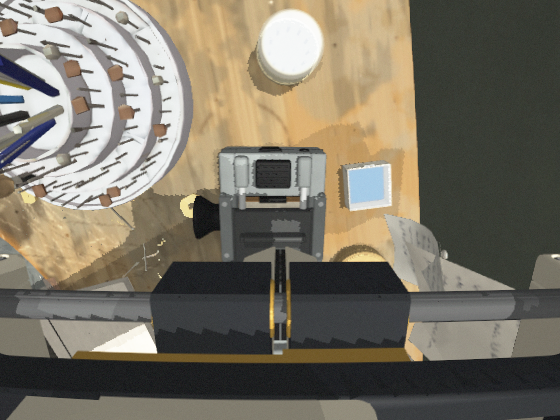

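The spring pins are out at (243,180) and (300,180), the tab is up, and the lid is free. The ridge is at (270,237), just above the finger. Going down into the gap behind it.

```bash
python3 -m crank '[{"dp":[4,18,-2],"twist":0,"claw":0},{"dp":[4,25,-2],"twist":0,"claw":0},{"dp":[4,25,-2],"twist":0,"claw":0},{"dp":[0,15,0],"twist":0,"claw":0},{"dp":[0,0,0],"twist":0,"claw":0}]'; python3 wl.py w5; python3 mv.py -.053 -.001 .062
```

```text
time: 9.42
position: [0.6374, 0.1358, 0.0952]
ee_rot: [0.586, -0.572, 0.386, -0.424]
ft_force: [-1.1, 0.1, -0.9]
finger_gap: 0.0001
9.4167 [0.6374 0.1358 0.0952] [-1.1339  0.0954 -0.929 ] [0.9377 0.3442 0.047 ]
tcp ext [-0.0519  0.0005]
tab_pad 0.88 277 184 [0.6247 0.1682 0.064 ] ext [-0.0867 -0.0001] tool [-35.8366  29.9551  -2.2239]
9.7167 [0.6398 0.1376 0.0999] ext [-0.0539  0.0044] ft [0.5431 0.6375 0.8597] q [ 0.4339  0.8611 -1.0638  1.6785  0.8911  1.0901 -0.5511] gap 0.000714418939514673
yaw z rel 90.12094031213566 tilt [ 0.0619 -0.0125 -0.998 ]
dp [-0.3292 37.594  -7.4079]
```

View pics/w5.png

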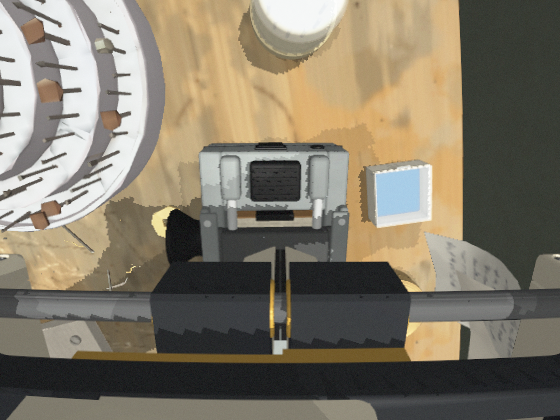

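```bash
python3 -m crank '[{"dp":[0,8,-3],"twist":0,"claw":0},{"dp":[0,10,-3],"twist":0,"claw":0},{"dp":[0,9,-1],"twist":0,"claw":0},{"dp":[0,4,0],"twist":0,"claw":0},{"dp":[0,0,0],"twist":0,"claw":0}]'; python3 mv.py -.053 -.001 .062
```

```text
time: 10.13
position: [0.636, 0.1353, 0.0683]
ee_rot: [0.589, -0.57, 0.383, -0.426]
ft_force: [0.6, 0.1, 0.4]
finger_gap: 0.0004
10.1333 [0.636  0.1353 0.0683] ext [-0.053  0.   ] ft [0.6029 0.0524 0.3689] q [ 0.4244  0.8884 -1.0317  1.708   0.9317  1.0384 -0.5812] gap 0.00040383282053202505
yaw z rel 90.13606970419575 tilt [ 0.0662 -0.0122 -0.9977]
dp [-0.2217  6.2717 -1.3855]
```

```bash
python3 -m crank '[{"dp":[0,4,0],"twist":0,"claw":0},{"dp":[0,2,0],"twist":0,"claw":0},{"dp":[3,0,0],"twist":0,"claw":0}]'; python3 mv.py 0.03 -.001 .062
```

```text
time: 10.38
position: [0.6367, 0.133, 0.061]
ee_rot: [0.589, -0.57, 0.383, -0.425]
ft_force: [-0.6, -0.0, 0.1]
finger_gap: 0.0001
10.3833 [0.6367 0.133  0.061 ] ext [-0.0506 -0.0001] ft [-0.6074 -0.      0.1452] q [ 0.4241  0.8981 -1.0244  1.7088  0.9398  1.0305 -0.5807] gap 0.00011747642579349387
yaw z rel 90.19426461460414 tilt [ 0.0647 -0.0116 -0.9978]
dp [80.6135  1.6252 -1.1097]
```

```bash
python3 -m crank '[{"dp":[6,0,0],"twist":0,"claw":0},{"dp":[8,0,0],"twist":0,"claw":0},{"dp":[8,0,0],"twist":0,"claw":0},{"dp":[8,0,0],"twist":0,"claw":0}]'; python3 mv.py 0.03 -.001 .062
```

```text
time: 10.72
position: [0.6476, 0.1046, 0.0624]
ee_rot: [0.591, -0.57, 0.383, -0.424]
ft_force: [0.0, 1.4, -0.4]
finger_gap: 0.0006
10.7167 [0.6476 0.1046 0.0624] ext [-0.0202  0.0003] ft [ 0.0458  1.3809 -0.4246] q [ 0.4691  0.9039 -1.0265  1.6949  0.9372  1.0352 -0.5232] gap 0.0005659170895045142
yaw z rel 90.35246185846238 tilt [ 0.0647 -0.0098 -0.9979]
dp [50.1882  1.9093 -1.6704]
```

```bash
python3 -m crank '[{"dp":[8,0.5,0],"twist":0,"claw":0},{"dp":[8,0.5,0],"twist":0,"claw":0},{"dp":[8,0.5,0],"twist":0,"claw":0},{"dp":[8,0.5,0],"twist":0,"claw":0}]'; python3 mv.py 0.03 -.001 .062
```

```text
time: 11.05
position: [0.6607, 0.0708, 0.0624]
ee_rot: [0.591, -0.569, 0.383, -0.425]
ft_force: [-2.6, 3.1, 2.3]
finger_gap: 0.0003
11.05 [0.6607 0.0708 0.0624] ext [0.0161 0.0011] ft [-2.5916  3.0924  2.3269] q [ 0.5174  0.9139 -1.0251  1.6742  0.9364  1.0397 -0.4612] gap 0.00034451256396608124
yaw z rel 90.23474570507953 tilt [ 0.0659 -0.0087 -0.9978]
dp [13.9164  0.6843 -2.1542]
```

```bash
python3 -m crank '[{"dp":[5,0.3,-1],"twist":0,"claw":0},{"dp":[4,0.3,0],"twist":0,"claw":0},{"dp":[3,0,0],"twist":0,"claw":0},{"dp":[0,0,0],"twist":0,"claw":0}]'; python3 wl.py w6; python3 mv.py 0.03 -.001 .062
```

```text
time: 11.38
position: [0.6645, 0.0596, 0.0626]
ee_rot: [0.592, -0.567, 0.384, -0.424]
ft_force: [0.1, 0.1, 0.2]
finger_gap: 0.0001
11.3833 [0.6645 0.0596 0.0626] [0.1092 0.1324 0.163 ] [0.9362 0.3461 0.0609]
tcp ext [ 0.0289 -0.0007]
tab_pad 0.83 282 15 [0.6248 0.167  0.064 ] ext [-0.0855 -0.0004] tool [-114.4054   -4.2905    0.0913]
seat 0.66 278 138 [0.6422 0.1178 0.046 ] ext [-0.0333 -0.0013] tool [-62.6678  14.9584  -1.7708]
11.6833 [0.6645 0.0594 0.0626] ext [0.028  0.0007] ft [-1.2688  1.8545  0.8749] q [ 0.537   0.9178 -1.027   1.6679  0.9339  1.0395 -0.4379] gap 0.0005769516867154555
yaw z rel 90.19057163949712 tilt [ 0.0662 -0.0041 -0.9978]
dp [ 1.9544  0.5535 -1.7749]
```

View pics/w6.png

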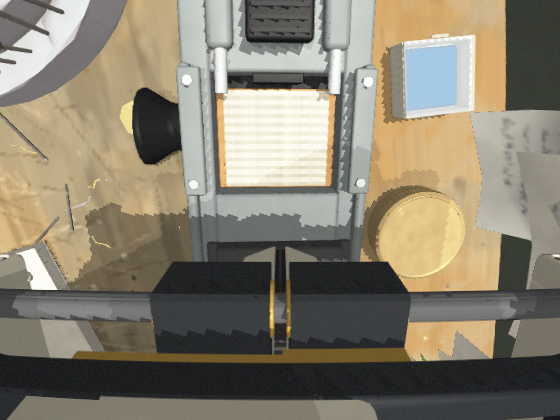

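The filter is fully uncovered (218–334, 88–187), and the lid's rear edge is at row 243, well past the rails. One last gentle nudge towards the stop, then back off and rise.

```bash
python3 -m crank '[{"dp":[2,0,0],"twist":0,"claw":0},{"dp":[2,0,0],"twist":0,"claw":0}]'; python3 -m crank '[{"dp":[-4,0,0],"twist":0,"claw":0},{"dp":[-6,0,0],"twist":0,"claw":0},{"dp":[0,-10,0],"twist":0,"claw":0},{"dp":[0,-28,0],"twist":0,"claw":0},{"dp":[0,-30,0],"twist":0,"claw":0},{"dp":[-10,-30,0],"twist":0,"claw":0},{"dp":[-10,-30,0],"twist":0,"claw":0},{"dp":[0,0,0],"twist":0,"claw":0}]'; python3 wl.py w7
python3 - <<'E'
from h import *
C=cam('scene');p,d=capture('scene'); cv2.imwrite('pics/s7.png',cv2.resize(p[170:360,160:360,::-1],None,fx=3,fy=3))
for t,z in dict(filter_lid=.046,lid_ridge=.064).items():
    for x in pinpoint('scene',t)[:1]:
        v,u=x['position'][0]*420,x['position'][1]*560
        P=at_z(C,u,v,z); print(t,x['confidence'],P,np.array([[.3437,-.9391],[.9391,.3437]])@(P[:2]-[.6542,.0855]))
E
```

```text
time: 11.85
position: [0.6645, 0.0594, 0.0627]
ee_rot: [0.594, -0.567, 0.385, -0.422]
ft_force: [-1.9, 4.8, 0.4]
finger_gap: 0.0006
time: 12.52
position: [0.6444, 0.0834, 0.1943]
ee_rot: [0.589, -0.57, 0.385, -0.424]
ft_force: [0.6, 1.1, 0.2]
finger_gap: 0.0002
12.5167 [0.6444 0.0834 0.1943] [0.6047 1.0938 0.2481] [0.9368 0.3458 0.0531]
tcp ext [-0.0003 -0.0112]
tab_pad 0.85 283 92 [0.6227 0.1672 0.064 ] ext [-0.0864 -0.0023] tool [-89.9121 128.0035   1.6852]
lid_ridge 0.69 286 234 [0.668  0.0524 0.064 ] ext [0.037  0.0001] tool [ 33.4078 131.7958   4.4741]
seat 0.75 282 155 [0.6422 0.1164 0.046 ] ext [-0.032  -0.0018] tool [-36.0954 147.6138   1.4377]
filter_lid 0.93 283 244 [0.6728 0.0355 0.046 ] ext [ 0.0545 -0.0013] tool [ 50.3869 150.206    2.1267]
filter_lid 0.69 [0.67235268 0.03391771 0.046     ] [ 0.05468    -0.00068165]
lid_ridge 0.6 [0.67486754 0.04659318 0.064     ] [0.04364083 0.00603662]
```

View pics/w7.png

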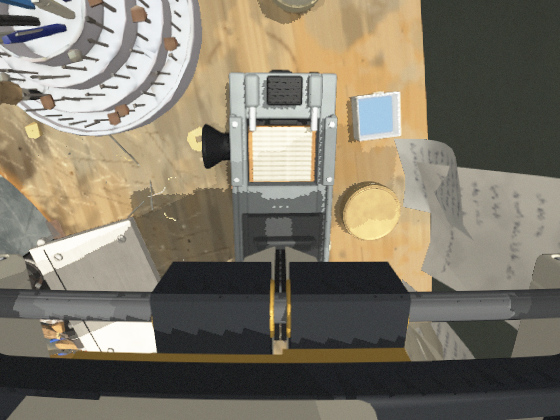

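View pics/s7.png

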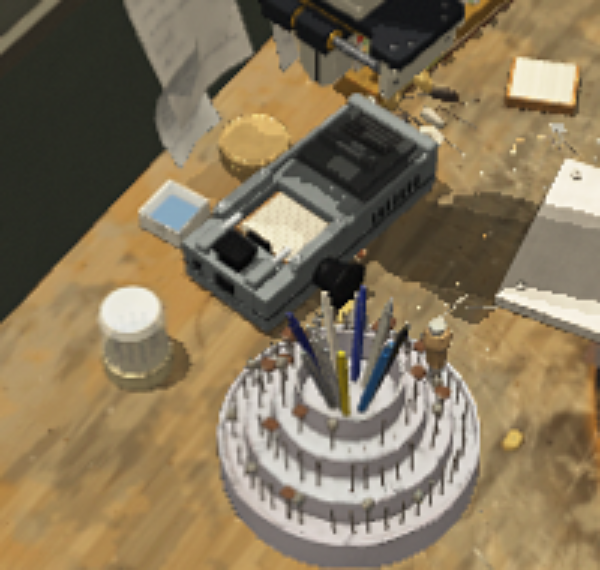

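The lid lies flat on the blower end (scene crop around (365,150)), the whole filter shows, and nothing else has moved. The final nudge met about 5 N without moving, so the lid is against the stop. Handing in.

```bash
python3 -c "
from workcell import *
print(get_obs()['time'],get_obs()['ft_force']); print(close_job())"
```

```text
12.9667 [-0.47391644 -0.12935875  0.82978248]
the job is handed in; nothing more can be done
None
```

The filter bay is open: the lid lies flat on the blower end and the whole filter shows. I handed the job in at 13.0 s of the 38 s allowed.

- **Tab:** With the fingers shut, I pressed the snap tab to its bottom, with a peak of about 36 N at the fingertips. I kept it down for over half a second, and the wrist picture showed the lid about 13 mm further on and free of the catch.
- **Lid:** I pushed the lid by the flat face of its thumb ridge, out from under the side rails. I saw 4 N or less during the push; the last nudge met about 5 N without moving, so I take the lid to be against the end stop.
- **Last checks:** The wrist and scene cameras both put the lid at extractor x of about +0.055. The ideal is +0.060, and these readings ran about 1 to 3 mm low all along. The scene camera put the ridge 6 mm off the middle line, which the wrist camera did not confirm. In the pictures nearby things look unmoved; I did not re-check the tweezers, steel punch or spare filter. The arm was clear of everything, with about 1 N read at the wrist.
- **What did not go to plan:** The tool drifted to a tilt of about 4° over the moves, without effect on the work. My first quarter turn sent joint 7 towards its limit, so I turned it the other way.

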